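# Loupe check of a bead held in a clip on the inspection stand

## Task

Clip the sprung clamp onto the post of the inspection stand, so that its jaws grip the post by themselves and it lies flat on the white board. Then take the loupe by its handle and hold it level over the bead on the clamp, the bead in the middle of the lens and the lens at the height of the dark ring on the post, which marks the focal height. Finish while still holding the loupe there, steady and touching nothing else, and leave the other things on the table where they are.

Things in the scene. Friction and masses are not known exactly. Their poses are not given: they have to be found in the camera images.
- stand: Inspection stand, fixed: a white-topped fibreboard tile 134 (x) x 150 (y) x 8 mm thick, origin at the centre of its underside on the table. A steel post stands on it 45 mm from the centre along the tile's own +x, which points roughly away from the robot.
- post_mid (a point): Point on the axis of the stand's post, 12 mm above the tile's top (mid-height of the clamp when it lies on the tile). The post is a round steel rod, 10 mm in diameter, 84 mm tall above the tile; its 3 mm foot flange, 32 mm wide, is looks only and collides with nothing.
- focus_mark (a point): Centre of the dark ring round the post: the focal height mark, 77 mm above the tile's top (85 mm above the table), 7 mm below the top of the post.
- clip_center (a point): Loose sprung steel clamp like a wide clothes-peg, 60 g, lying on its side on a thin mat, with its hinge axis upright, 24 mm high. This point is on the hinge axis, half-way up. Own +x runs from the hinge to the jaws (tips at 57 mm), the handles run to -x (ends at 56 mm). The spring shuts the jaws; on the post they grip with about 3 N or more.
- clip_grip (a point): Point between the clamp's handles, 38 mm behind the hinge and half-way up: where to squeeze, a finger on either side (along own y). Handles: two flat steel plates with dark patches, 24 mm tall, 43 mm over the outside here when released, 26 mm and parallel when squeezed to the stop. Squeezing takes up to 10 N and opens the jaws to about 23 mm at the tips, symmetrically.
- clip_bite (a point): Point between the closed jaws, 45 mm in front of the hinge (own +x), half-way up: where the post belongs. The jaws' hollow runs from 36 to 53 mm in front of the hinge and ends in a small lip at the tips. The point moves with the +y half, so on the post it sits about 3 mm to one side of the post's axis.
- clip_jaw (a joint): Opening angle of the clamp, rad: 0 shut (as it lies at the start), about 0.13 when gripping the post, 0.44 squeezed to the stop. Each half turns by half of it from the clamp's centre line.
- bead (a point): Centre of the white bead, 12 mm in diameter, seated in a brass cup on top of the clamp's hinge pin, 36 mm above the clamp's underside and 45 mm behind the jaws' bite. This is the part to look at.
- loupe_grip (a point): Loupe (hand lens), loose, 60 g, lying flat on a 2 mm mat, 18 mm high. This point is in its flat-sided wooden handle, half-way up: handle 16 mm wide, 18 mm high, 100 mm long, from 58 mm behind to 42 mm in front of this point. It balances about 13 mm in front of it. Own +x points along the handle to the lens, own z up.
- lens (a point): Centre of the loupe's lens, 90 mm in front of loupe_grip along own +x and at the same height in the loupe. The lens sits in a dark round rim 52 mm across and 18 mm high. Own z is the optical axis.
- eraser: Bystander: off-white eraser 24x58x14 mm. Not to be disturbed.
- wood_fish: Bystander: small stack of plywood fish, 34x53x14 mm. Not to be disturbed.
- wood_spool: Bystander: empty wooden spool, 26 mm wide, 29 mm high. Not to be disturbed.
- clasp: Bystander: ribbed metal bracelet clasp, 22x36x8 mm. Not to be disturbed.
- clip: The clamp's +y half with the hinge pin and bead (see clip_center): origin at the foot of the hinge axis, own x towards the jaws.
- loupe: The loupe as a whole (see loupe_grip): origin under the grip point on its underside, 9 mm below it, own x towards the lens.
- post: The post (see post_mid): origin at its foot on the tile's top.

How it is judged (in metres and radians):
On the way, in this order (a step that is already met when the one before it is completed fails the run):
1. the clamp grips the post by itself, lying flat on the board, released by the fingers (horizontal distance between clip_bite and post_mid below 0.011 m and value of joint clip_jaw between 0.08 and 0.25 rad and contact force between clip and post above 2 N and angle between bead's own z axis and vertical below 0.12 rad and z of bead in the frame of focus_mark below -0.034 m and contact force between clip and the fingers below 0.05 N), for 0.3 s.
2. the loupe is lifted off the table in the fingers (height (world z) of loupe_grip above 0.04 m and contact force between loupe and the fingers above 0.5 N), for 0.2 s.
At the end, for the whole second after the job is handed in: Clamp grips the post unaided (bite within 11 mm of its axis, jaws open 0.08-0.25 rad), flat on the board. Fingers hold the loupe still, clear of all else: lens within 12 mm of the bead from above, within 8 mm of the mark's height, level within 0.12 rad (all of step 1 and horizontal distance between lens and bead below 0.012 m and z of lens in the frame of focus_mark between -0.008 and 0.008 m and angle between lens's own z axis and vertical below 0.12 rad and contact force between loupe and the fingers above 0.5 N and contact force between loupe and stand below 0.05 N and contact force between loupe and clip below 0.05 N and linear speed of loupe below 0.02 m/s and contact force between loupe and eraser below 0.05 N and contact force between loupe and wood_fish below 0.05 N and contact force between loupe and wood_spool below 0.05 N and contact force between loupe and clasp below 0.05 N); the arm keeps its last pose, push and grip.
It fails at once if a bystander is moved more than 30 mm (distance of any of eraser, wood_fish, wood_spool, clasp from where it was at the start of the episode above 0.03 m).
It also fails if it takes over 61 s, if anything falls off the work surface, if the arm or the gripper's body presses on something with over 40 N, if the wrist force passes 120 N, or if a joint passes its speed limit or range.

## Robot

A 6-joint arm with a two-finger parallel gripper is mounted at the origin on a cart in front of the work surface, level with it; the furniture and walls round the work are solid. World frame = base frame: x ahead of the robot, y to its left, z up, the work surface at z = 0. Lengths are in m, angles in degrees, forces in N, time in s.
With the tool pointing down it reaches from about 0.35 to 0.875 m from the base axis. Payload 4.2 kg.
Tool frame: the origin (TCP) lies midway between the tips of the shut fingers; the grasp point (between the pads) lies 19 mm behind it; x points along the fingers, y is the direction in which the jaws open and shut, and the axes are right-handed (so a half turn about x gives the same grasp; the last joint's range is limited). The gripper opens to 87 mm and grips with 3 to 60 N. Pads are 19 mm wide; open, the fingers measure 117 mm over their backs; the gripper's body (75 mm by 190 mm) begins 51 mm behind the grasp point.
Start: joints at [79.504, 22.042, 0.453, 0, -68.411, -14.817], TCP at [0.267, 0.565, 0.223] pointing down, gripper open.
Joint ranges: [-179.83, 179.83], [-69.29, 118.12], [-61.27, 80.66], [-181.25, 117.63], [-171.15, -9.14], [-177.46, 177.46]. Speed limits (degrees/s): [159.86, 159.86, 180, 180, 180, 180].

## Interface

Orientations are given as a 3x3 rotation matrix whose columns are the frame's x, y, z axes.
In Python, from station import r gives the robot as it stands.
- The arm moves only by the tool play_rows, never from a script. Its argument "plan" is a list that holds one entry, the list of rows, each a list of 6 numbers: the shift along the tool's x, y, z in cm, then the turn, a rotation vector about the tool's x, y, z in units of 10 degrees (1.0 is 10 degrees). A call has 1 to 5 rows; each row is the pose to reach, as a shift and turn from the pose commanded when the call began, along the tool's axes at that moment; what a row does not reach only later rows make up. A row lasts 1/8 s, in which the tool goes at most 62.5 mm and 10.7 degrees, less where a joint would pass 70% of its speed; a pose out of reach is approached as far as the arm can. A call with a gripper value outside its range is refused whole. "hand" is the opening, from 0 (shut) to 1 (fully open), set as the call begins (left out, the last holds). The fingers move at their own pace and stop on an object; the grip force is fixed at half the most. Time passes only in rows, so rows that repeat a pose let the fingers close. It gives the time, the measured TCP pose, the force and the opening at its end, in the units of the state.
- r.sense(): the state, without advancing time (a new reading comes with each control period).
- r.capture(name): name is "scene" or "side" or "wrist"; returns (picture, depth): 480x640x3 uint8, blue, green, red; 480x640 float32, m along the optical axis (not along the pixel's ray), 0 where there is no reading.
- r.get_calibration(name): a dict with "vfov" (degrees; the focal length in pixels is half the picture's height over the tangent of half this angle, whatever the lens; pixels are square), "cx", "cy" (the principal point, pixels), "rvec" (rotation vector, rad) and "tvec" (3), from world to camera coordinates, as OpenCV has them. Camera axes: x right, y down, z forward; pixel columns grow to the right and rows downward; lengths in m; the calibration is good to about 2 mm. A picture is of the moment at which its call begins: read the wrist's pose just before it. get_calibration takes no time and is no camera call; for the wrist camera it gives the pose at the moment of the call.
- r.finish_job(): hands the job in, once; it reports no verdict.
The state is a dict: "time_s": time; "joints": joint angles; "joint_velocities": joint speeds; "effort": joint torques, N m; "tcp_pos": TCP position; "ee_rot": TCP orientation; "wrist_force": force on the tool from outside, world axes, zero at the start; "moment": the same for the moment, N m; "gripper_width": opening from 0.0 (shut) to 1.0 (fully open).
Only numpy, scipy, OpenCV 4.12 (cv2) and the standard library are available. Lean on these libraries where they do the work, as an engineer would, in place of code of your own. Each camera call takes 0.05 s, during which the arm holds its last target.

## Working session

There is one attempt and no reset: what is moved stays moved. The work goes in short steps, Python scripts to look and compute and a tool call to move; the robot and the scene stay as the last step left them, time stands still between calls to the robot, and variables do not carry over. Pictures are saved under pics/ and viewed, and the job is handed in when it is done.

Besides the shell and the picture viewer there is one more tool, called after ">>>" as name(argument=value, ...) on one line, values as JSON. play_rows: Moves the arm, as the interface text tells. Its arguments: {"type":"object","properties":{"plan":{"type":"array","items":{"type":"array","items":{"type":"array","items":{"type":"number"}}}},"hand":{"type":"number"}},"required":["plan"]}

```bash
ls; mkdir -p pics; cat > h.py <<'E'
import numpy as np,cv2
from station import r
def cal(n):
    c=r.get_calibration(n);f=240/np.tan(np.radians(c['vfov'])/2)
    R=cv2.Rodrigues(np.array(c['rvec'],float))[0];return f,c['cx'],c['cy'],R,np.array(c['tvec'],float).ravel(),c
def pix2z(n,u,v,z,C=None):
    f,cx,cy,R,t,_=C or cal(n)
    d=R.T@np.array([(u-cx)/f,(v-cy)/f,1.]);o=-R.T@t
    return o+d*(z-o[2])/d[2]
def pixd(n,u,v,d,C=None):
    f,cx,cy,R,t,_=C or cal(n)
    return R.T@(np.array([(u-cx)/f*d,(v-cy)/f*d,d])-t)
def proj(n,P,C=None):
    f,cx,cy,R,t,_=C or cal(n)
    p=R@np.array(P)+t;return f*p[0]/p[2]+cx,f*p[1]/p[2]+cy
E
python3 - <<'E'
from h import *
print(r.sense())
for n in ["scene","side","wrist"]:
    C=cal(n);p,d=r.capture(n);cv2.imwrite(f"pics/{n}0.png",p);np.save(f"{n}0.npy",d)
    print(n,C[5], -C[3].T@C[4])
E
```

```text
pics
{'time_s': 0.0, 'joints': array([ 7.95048629e+01,  2.20910725e+01,  3.80855794e-01, -2.82190144e-02,
       -6.84105628e+01, -1.48172898e+01]), 'joint_velocities': array([-0.10413314,  0.00677507, -0.05904379, -0.0613295 ,  0.02318906,
        0.02823518]), 'effort': array([ 6.71819525e-04, -3.90657628e+01,  1.87404174e+01,  4.22005087e+00,
        1.10372464e-02, -1.85159856e-04]), 'tcp_pos': array([0.26694518, 0.56447149, 0.22146566]), 'ee_rot': array([[-8.34269170e-04, -4.27717295e-01, -9.03912175e-01],
       [-1.98927277e-03, -9.03909991e-01,  4.27718098e-01],
       [-9.99997673e-01,  2.15495989e-03, -9.67421282e-05]]), 'wrist_force': array([ 0.98059202,  0.28426162, -0.59072243]), 'moment': array([-0.01033907,  0.00082107, -0.00990969]), 'gripper_width': 1.0043304267379436}
scene {'vfov': 50.35334040653062, 'cx': 320.21058883726613, 'cy': 240.21707964146054, 'rvec': array([ 2.13418407, -0.56824698,  0.30143509]), 'tvec': array([-0.4733048 ,  0.22965602,  0.97270159])} [ 0.07640214 -0.80310656  0.7563665 ]
side {'vfov': 42.873788263266, 'cx': 321.7879340631855, 'cy': 246.6181960682809, 'rvec': array([ 2.32168581, -0.06989847,  0.02497091]), 'tvec': array([-0.56267234,  0.10798237,  1.25028184])} [ 0.51623815 -0.87119632  0.93058056]
wrist {'vfov': 58.04122008279011, 'cx': 316.90289056585715, 'cy': 239.8658573852047, 'rvec': array([-1.58052094,  2.49415124,  0.38399548]), 'tvec': array([ 0.62287623, -0.03701552,  0.39077574])} [0.34054276 0.52834769 0.38331445]
```

View pics/scene0.png

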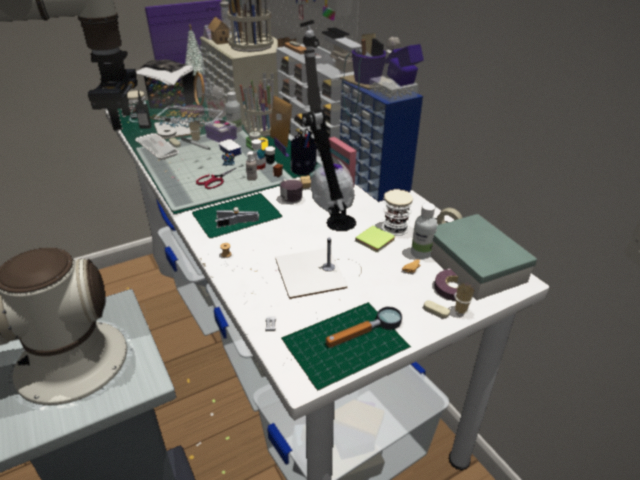

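View pics/side0.png

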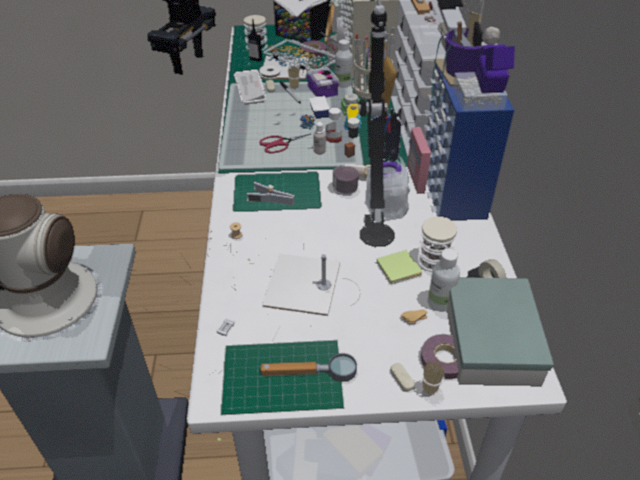

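View pics/wrist0.png

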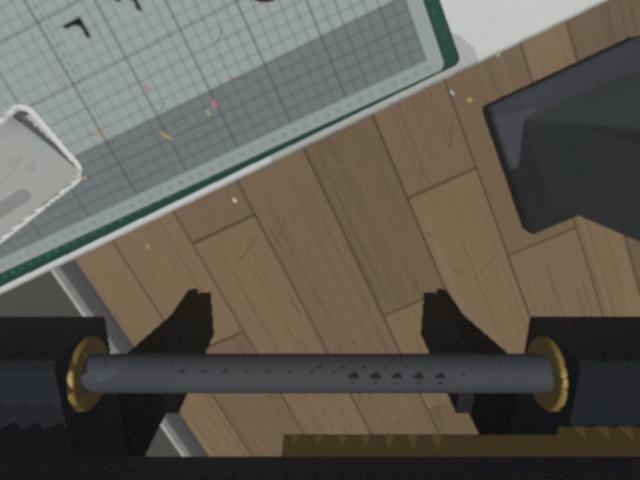

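```bash
python3 - <<'E'
import cv2,numpy as np
s=cv2.imread('pics/side0.png');c=cv2.imread('pics/scene0.png')
def cr(i,x,y,w,h,k):return cv2.resize(i[y:y+h,x:x+w],None,fx=k,fy=k,interpolation=cv2.INTER_CUBIC)
cv2.imwrite('pics/a.png',np.vstack([cr(s,225,165,100,50,8)[:, :],cr(c,185,190,100,25,8)]))
cv2.imwrite('pics/b.png',cr(s,260,240,80,75,8))
cv2.imwrite('pics/c.png',np.vstack([cr(s,250,340,110,45,7),cr(c,315,300,110,45,7)]))
E
```

```text
(no output)
```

View pics/a.png

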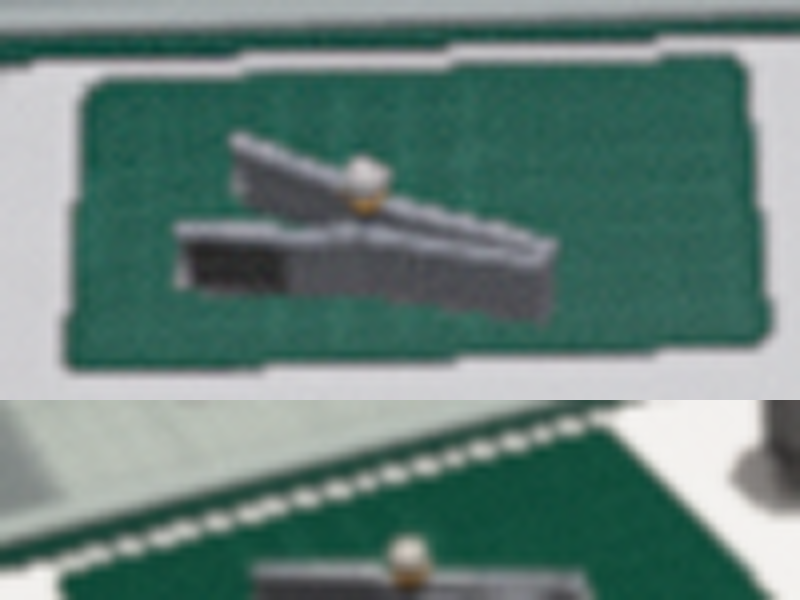

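View pics/b.png

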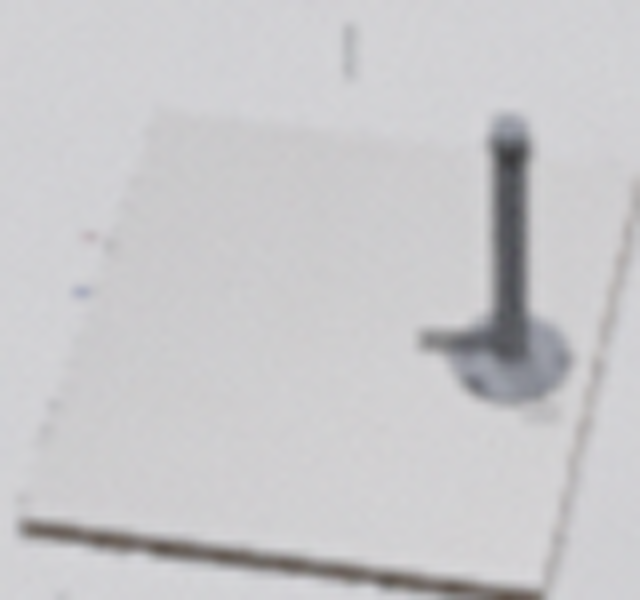

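View pics/c.png

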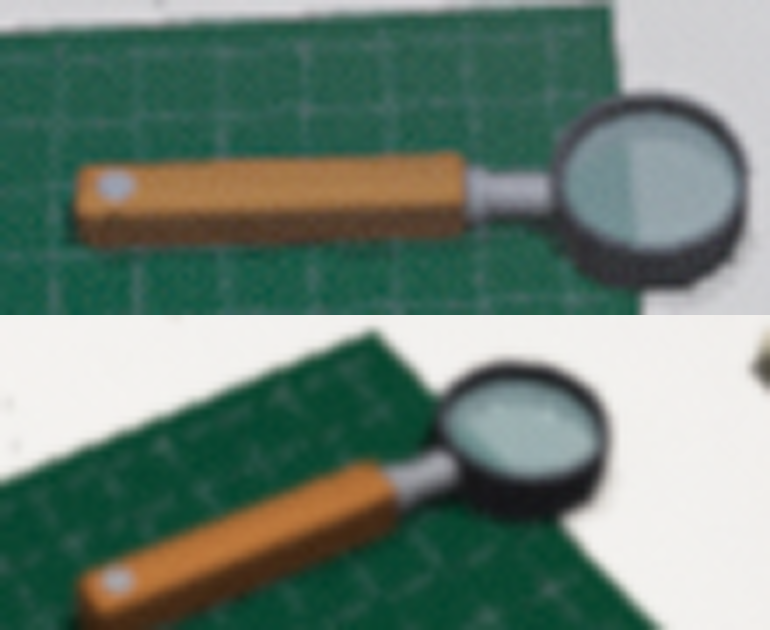

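```bash
python3 - <<'E'
from h import *
C=cal('side')
for n,u,v,z in [('bead',270.6,188.1,.038),('tip',294.1,195.6,.026),('h1',254.7,182.2,.026),('h2',247.5,193.7,.026),('posttop',323.6,255,.092),('foot',323.75,284.5,.009),('tFL',262.75,305,.008),('tFR',328,313.75,.008),('tBL',279.4,253.75,.008),('lens',342.9,365.7,.02),('hEnd',261.4,367.4,.02),('hFront',316.4,365.7,.02),('spool',235.5,228,.029),('clasp',226,327,.008),('lampbase',377,235,.01)]:
    print(n,pix2z('side',u,v,z,C).round(4))
C=cal('scene')
for n,u,v,z in [('bead',185+408/8,190+155/8,.038),('lens',315+525/7,300+110/7,.02),('posttop',328.5,239,.092)]:
    print(n,pix2z('scene',u,v,z,C).round(4))
E
```

```text
bead [0.4588 0.2935 0.038 ]
tip [0.5139 0.2764 0.026 ]
h1 [0.4191 0.3352 0.026 ]
h2 [0.4029 0.2908 0.026 ]
posttop [ 5.676e-01 -1.000e-04  9.200e-02]
foot [ 0.5676 -0.0019  0.009 ]
tFL [ 0.4421 -0.0497  0.008 ]
tFR [ 0.5712 -0.0808  0.008 ]
tBL [0.4766 0.0971 0.008 ]
lens [ 0.5893 -0.2153  0.02  ]
hEnd [ 0.4424 -0.21    0.02  ]
hFront [ 0.5415 -0.2124  0.02  ]
spool [0.3803 0.1645 0.029 ]
clasp [ 0.3716 -0.1021  0.008 ]
lampbase [0.6964 0.1423 0.01  ]
bead [0.4594 0.2927 0.038 ]
lens [ 0.5869 -0.2168  0.02  ]
posttop [ 0.5632 -0.0073  0.092 ]
```

```bash
cat >> h.py <<'E'
from scipy.spatial.transform import Rotation as Ro
def want(p,yaw,flip=False):
    "clip-type yaw deg (gripper forward=+x own -> tool z = -forward); tool down"
    a=np.radians(yaw);fw=np.array([np.cos(a),np.sin(a),0.])
    x=np.array([0,0,-1.]);z=-fw if not flip else fw;y=np.cross(z,x)
    R=np.c_[x,y,z];s=r.sense();R0=np.array(s['ee_rot']);d=np.array(p)-s['tcp_pos']
    print('t',s['time_s'],'tcp',s['tcp_pos'].round(4),'F',s['wrist_force'].round(1),'w',round(s['gripper_width'],3))
    print('shift cm',(R0.T@d*100).round(2),'rot/10deg',(np.degrees(Ro.from_matrix(R0.T@R).as_rotvec())/10).round(3))
E
python3 - <<'E'
from h import *
want([.375,.335,.2],-19.5)
E
```

```text
t 0.15 tcp [0.267  0.5646 0.2217] F [-0.3 -0.4 -0.1] w 0.998
shift cm [  2.2   16.13 -19.58] rot/10deg [-0.582 -0.    -0.009]
```

>>> play_rows(plan=[[[0.5,4,-4.9,-0.15,0,0],[1.1,8,-9.8,-0.3,0,0],[1.7,12,-14.7,-0.45,0,0],[2.2,16.1,-19.6,-0.58,0,0],[2.2,16.1,-19.6,-0.58,0,0]]], hand=1)

```text
time_s: 0.78
tcp_pos: [0.376, 0.332, 0.2002]
ee_rot: [[-0.001, -0.338, -0.941], [-0.001, -0.941, 0.338], [-1.0, 0.002, 0.001]]
wrist_force: [0.4, 1.0, 0.4]
gripper_width: 1.003
```

>>> play_rows(plan=[[[0,0,0,0,0,0],[0,0,0,0,0,0]]])

```text
time_s: 1.02
tcp_pos: [0.3754, 0.3368, 0.2006]
ee_rot: [[0.0, -0.333, -0.943], [0.0, -0.943, 0.333], [-1.0, -0.001, -0.0]]
wrist_force: [-0.1, -0.3, -0.0]
gripper_width: 0.999
```

```bash
python3 - <<'E'
from h import *
import pickle
C=cal('wrist');p,d=r.capture('wrist');pickle.dump((C,d),open('w1.pkl','wb'))
cv2.imwrite('pics/w1.png',p)
want([.4,.3,.2],-19.5)
E
```

```text
t 1.075 tcp [0.3752 0.3369 0.2005] F [-0.1  0.1 -0.8] w 1.002
shift cm [ 0.05  2.66 -3.56] rot/10deg [ 0.008 -0.     0.002]
```

View pics/w1.png

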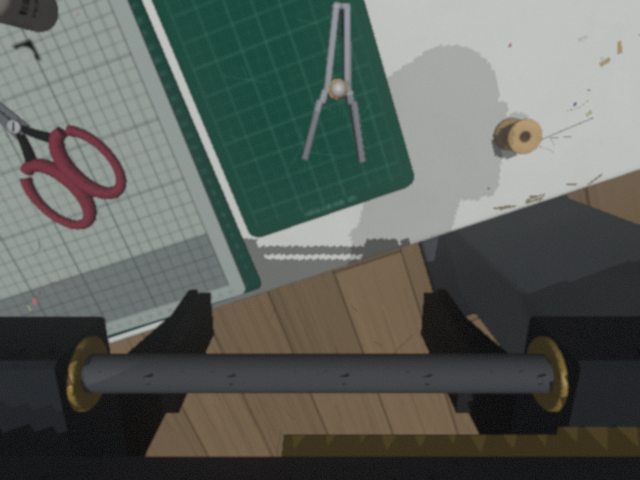

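```bash
python3 - <<'E'
from h import *
import pickle
C,d=pickle.load(open('w1.pkl','rb'))
P={n:pix2z('wrist',u,v,z,C) for n,u,v,z in [('bead',339,89,.038),('tip',342.5,6,.026),('h1',306,158,.026),('h2',361.5,160,.026),('spool',519,136,.029)]}
for k in P:print(k,P[k].round(4))
m=(P['h1']+P['h2'])/2
for a,b in [('bead','tip')]:
    v=P[b]-P[a];print(np.degrees(np.arctan2(v[1],v[0])),np.hypot(*v[:2]))
v=P['tip']-m;print(np.degrees(np.arctan2(v[1],v[0])),np.hypot(*v[:2]))
print(d[40:120:10,342], pixd('wrist',339,89,d[89,339],C),pixd('wrist',345,30,d[30,345],C))
E
```

```text
bead [0.4561 0.2908 0.038 ]
tip [0.5072 0.2705 0.026 ]
h1 [0.4171 0.33   0.026 ]
h2 [0.4015 0.2902 0.026 ]
spool [0.3797 0.1734 0.029 ]
-21.634876325241066 0.054996393010084875
-22.017569866867827 0.10561367064848934
[0.32137725 0.3230523  0.32601705 0.3300106  0.30588678 0.30171165
 0.3435103  0.34476435] [0.45599686 0.29105961 0.04368746] [0.49225561 0.27353355 0.02534526]
```

```bash
python3 - <<'E'
from h import *
want([.4217,.3056,.006],-21.8)
E
```

```text
t 1.075 tcp [0.3752 0.3369 0.2005] F [-0.1  0.1 -0.8] w 1.002
shift cm [19.45  1.41 -5.42] rot/10deg [ 0.238 -0.     0.002]
```

>>> play_rows(plan=[[[4,0.7,-2.7,0.12,0,0],[8.5,1.4,-5.4,0.24,0,0],[12.5,1.4,-5.4,0.24,0,0],[16,1.4,-5.4,0.24,0,0],[16.5,1.4,-5.4,0.24,0,0]]])

```text
time_s: 1.7
tcp_pos: [0.4204, 0.304, 0.0332]
ee_rot: [[-0.003, -0.372, -0.928], [-0.004, -0.928, 0.372], [-1.0, 0.005, 0.002]]
wrist_force: [0.4, -0.1, 0.5]
gripper_width: 1.003
```

>>> play_rows(plan=[[[1,0,0,0,0,0],[2,0,0,0,0,0],[2.7,0,0,0,0,0],[2.9,0,0,0,0,0],[2.9,0,0,0,0,0]]])

```text
time_s: 2.33
tcp_pos: [0.4219, 0.3045, 0.0067]
ee_rot: [[0.0, -0.373, -0.928], [0.0, -0.928, 0.373], [-1.0, -0.0, -0.0]]
wrist_force: [-0.2, 0.1, -0.6]
gripper_width: 1.0
```

```bash
python3 - <<'E'
from h import *
want([.4217,.3056,.005],-21.8)
p,d=r.capture('wrist');cv2.imwrite('pics/w2.png',p)
E
```

```text
t 2.325 tcp [0.4219 0.3045 0.0067] F [-0.2  0.1 -0.6] w 1.0
shift cm [ 0.17 -0.1   0.06] rot/10deg [-0.011 -0.001  0.002]
```

View pics/w2.png

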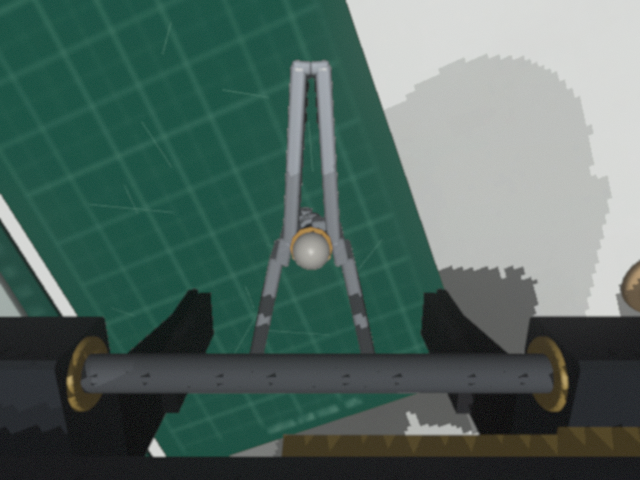

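>>> play_rows(plan=[[[0.2,-0.1,0,0,0,0],[0.2,-0.1,0,0,0,0],[0.2,-0.1,0,0,0,0],[0.2,-0.1,0,0,0,0],[0.2,-0.1,0,0,0,0]]], hand=0)

```text
time_s: 3.0
tcp_pos: [0.4221, 0.3054, 0.0046]
ee_rot: [[0.0, -0.373, -0.928], [0.0, -0.928, 0.373], [-1.0, -0.0, -0.0]]
wrist_force: [-0.2, -0.1, 0.0]
gripper_width: 0.52
```

>>> play_rows(plan=[[[0,0,0,0,0,0],[0,0,0,0,0,0],[0,0,0,0,0,0]]])

```text
time_s: 3.38
tcp_pos: [0.4222, 0.3054, 0.0046]
ee_rot: [[0.0, -0.373, -0.928], [0.0, -0.928, 0.373], [-1.0, -0.0, -0.0]]
wrist_force: [-0.1, -0.3, 0.9]
gripper_width: 0.29
```

```bash
python3 - <<'E'
from h import *
want([.4217,.3056,.005],-21.8)
p,d=r.capture('wrist');cv2.imwrite('pics/w3.png',p)
E
```

```text
t 3.375 tcp [0.4222 0.3054 0.0046] F [-0.1 -0.3  0.9] w 0.29
shift cm [-0.04  0.    0.05] rot/10deg [-0.011 -0.     0.001]
```

View pics/w3.png

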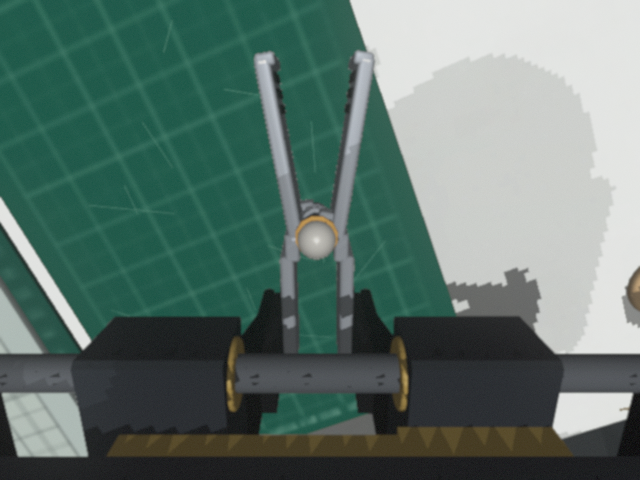

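```bash
python3 - <<'E'
from h import *
b=pix2z('wrist',316,238,.038);print(b)
s=r.sense();print(np.array(s['ee_rot']).T@(b-s['tcp_pos']))
want([.4222,.3054,.075],-21.8)
want([.447,.028,.075],-14)
E
```

```text
[0.46071038 0.28877906 0.038     ]
[-0.03335738  0.00109414 -0.0419477 ]
t 3.425 tcp [0.4222 0.3055 0.0046] F [-0.7 -0.2  1.1] w 0.287
shift cm [-7.04  0.   -0.  ] rot/10deg [-0.011 -0.001  0.002]
t 3.425 tcp [0.4222 0.3055 0.0046] F [-0.7 -0.2  1.1] w 0.287
shift cm [ -7.04  24.81 -12.65] rot/10deg [-0.791 -0.001  0.002]
```

>>> play_rows(plan=[[[-1,0,0,0,0,0],[-3,0,0,0,0,0],[-6,0,0,0,0,0],[-7,0,0,0,0,0],[-7,0,0,0,0,0]]])

```text
time_s: 4.05
tcp_pos: [0.4222, 0.3055, 0.0751]
ee_rot: [[0.001, -0.373, -0.928], [0.001, -0.928, 0.373], [-1.0, -0.001, -0.0]]
wrist_force: [-0.4, -0.3, -1.0]
gripper_width: 0.293
```

```bash
python3 - <<'E'
from h import *
want([.447,.028,.075],-14)
E
```

```text
t 4.05 tcp [0.4222 0.3055 0.0751] F [-0.4 -0.3 -1. ] w 0.293
shift cm [-2.000e-02  2.482e+01 -1.267e+01] rot/10deg [-0.793 -0.001  0.009]
```

>>> play_rows(plan=[[[0,4,-2,-0.13,0,0],[0,9,-4.6,-0.28,0,0],[0,14,-7.2,-0.45,0,0],[0,19,-9.7,-0.6,0,0],[0,23,-11.8,-0.73,0,0]]])

```text
time_s: 4.68
tcp_pos: [0.4445, 0.0456, 0.0734]
ee_rot: [[-0.003, -0.252, -0.968], [-0.001, -0.968, 0.252], [-1.0, 0.002, 0.002]]
wrist_force: [1.1, 0.2, -0.6]
gripper_width: 0.291
```

>>> play_rows(plan=[[[0,1,-0.5,-0.03,0,0],[0,1.8,-0.9,-0.06,0,0],[0,1.8,-0.9,-0.06,0,0],[0,1.8,-0.9,-0.06,0,0]]])

```text
time_s: 5.18
tcp_pos: [0.45, 0.029, 0.0744]
ee_rot: [[-0.0, -0.241, -0.971], [0.0, -0.971, 0.241], [-1.0, -0.0, 0.0]]
wrist_force: [-0.5, -0.3, -0.8]
gripper_width: 0.294
```

```bash
python3 - <<'E'
from h import *
want([.447,.028,.075],-14)
C=cal('wrist');p,d=r.capture('wrist');cv2.imwrite('pics/w4.png',p)
p,_=r.capture('side');cv2.imwrite('pics/s4.png',cv2.resize(p[200:350,200:400],None,fx=4,fy=4))
E
```

```text
t 5.175 tcp [0.45   0.029  0.0744] F [-0.5 -0.3 -0.8] w 0.294
shift cm [-0.06  0.17  0.27] rot/10deg [0.006 0.    0.   ]
```

View pics/w4.png

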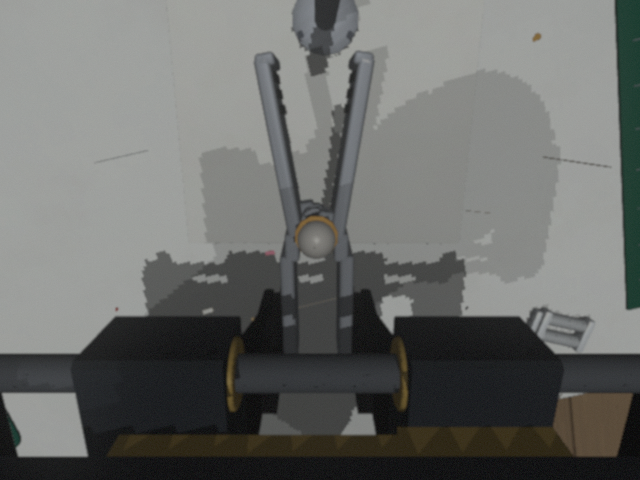

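View pics/s4.png

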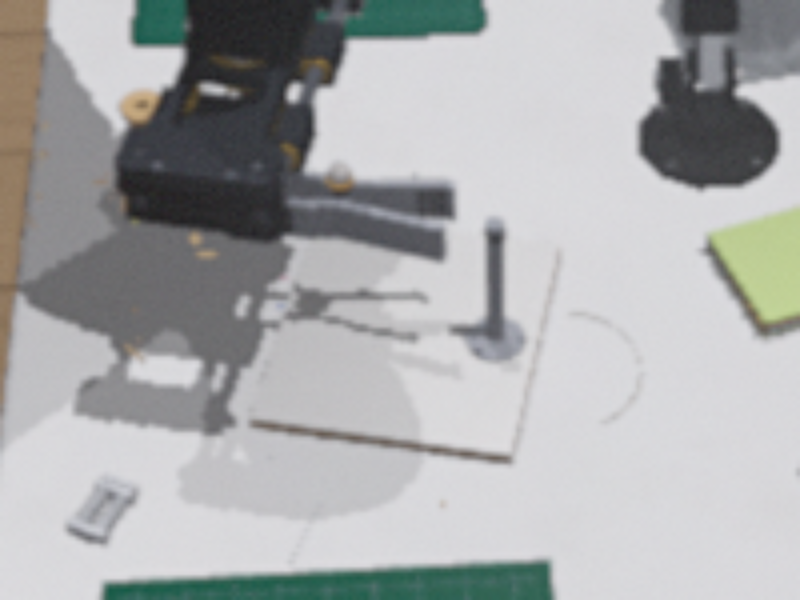

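>>> play_rows(plan=[[[1.5,0,0,0,0,0],[3.5,0,0,0,0,0],[5,0,0,0,0,0],[6,0,0,0,0,0],[6.2,0,0,0,0,0]]])

```text
time_s: 5.9
tcp_pos: [0.4497, 0.0284, 0.0121]
ee_rot: [[-0.001, -0.242, -0.97], [-0.0, -0.97, 0.242], [-1.0, 0.001, 0.001]]
wrist_force: [0.3, -1.1, -0.6]
gripper_width: 0.291
```

>>> play_rows(plan=[[[0,0,0,0,0,0],[0,0,0,0,0,0]]])

```text
time_s: 6.15
tcp_pos: [0.4504, 0.0284, 0.0131]
ee_rot: [[0.001, -0.242, -0.97], [0.0, -0.97, 0.242], [-1.0, -0.001, -0.001]]
wrist_force: [-0.9, -0.3, -0.8]
gripper_width: 0.295
```

```bash
python3 - <<'E'
from h import *
want([.447,.028,.012],-14)
C=cal('wrist');p,d=r.capture('wrist');cv2.imwrite('pics/w5.png',p)
p,_=r.capture('side');cv2.imwrite('pics/s5.png',cv2.resize(p[220:340,220:360],None,fx=5,fy=5))
for u,v in [(325,20)]: print(pix2z('wrist',u,v,.008,C))
E
```

```text
t 6.15 tcp [0.4504 0.0284 0.0131] F [-0.9 -0.3 -0.8] w 0.295
shift cm [0.11 0.12 0.32] rot/10deg [-0.001 -0.006  0.004]
[ 0.55556036 -0.00180634  0.008     ]
```

View pics/w5.png

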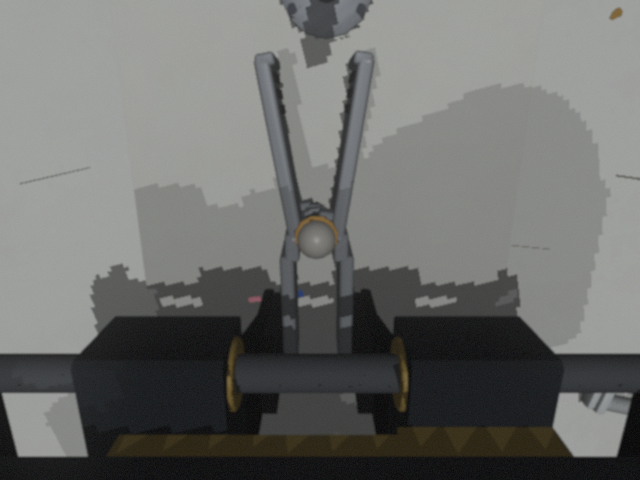

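View pics/s5.png

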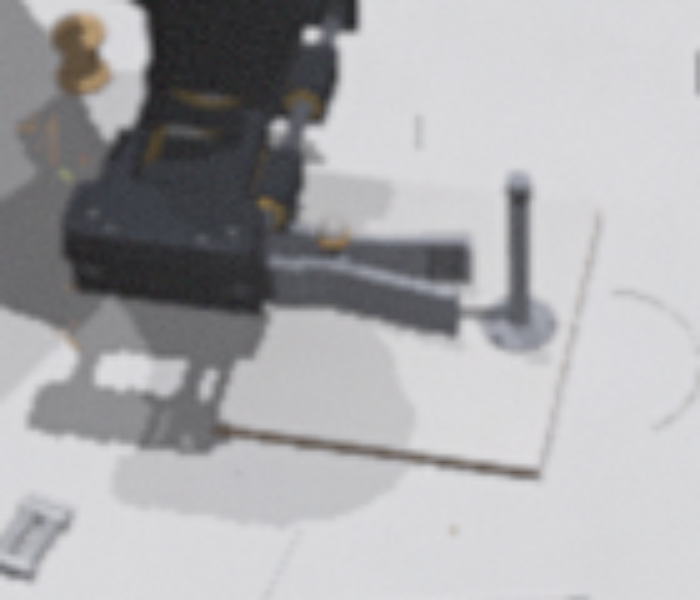

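```bash
python3 - <<'E'
from h import *
s=r.sense();R0=np.array(s['ee_rot']);T=s['tcp_pos']
for n,u,v,z in [('foot',326.5,-4,.011),('flbottom',326.5,37.5,.011),('tipL',264,58,.036),('tipR',363,58,.036),('bead',316,238,.046)]:
    P=pix2z('wrist',u,v,z);print(n,P.round(4),(R0.T@(P-T)).round(4))
E
```

```text
foot [ 0.5619 -0.0039  0.011 ] [ 0.0021  0.0043 -0.1162]
flbottom [ 0.5495 -0.0009  0.011 ] [ 0.0021  0.0044 -0.1034]
tipL [0.5455 0.0196 0.036 ] [-0.0229 -0.0146 -0.0945]
tipR [ 0.5384 -0.0089  0.036 ] [-0.0229  0.0148 -0.0945]
bead [0.4904 0.0174 0.046 ] [-0.033   0.0009 -0.0416]
```

>>> play_rows(plan=[[[0,0.1,0,0,0,0],[0.05,0.3,-0.6,0,0,0],[0.05,0.3,-1.2,0,0,0],[0.05,0.3,-1.5,0,0,0],[0.05,0.3,-1.5,0,0,0]]])

```text
time_s: 6.88
tcp_pos: [0.464, 0.0216, 0.0119]
ee_rot: [[-0.0, -0.243, -0.97], [0.0, -0.97, 0.243], [-1.0, 0.0, 0.0]]
wrist_force: [-0.3, -0.1, 0.4]
gripper_width: 0.292
```

```bash
python3 - <<'E'
from h import *
want([.447,.028,.012],-14)
C=cal('wrist');p,d=r.capture('wrist');cv2.imwrite('pics/w6.png',p[:320])
p,_=r.capture('side');cv2.imwrite('pics/s6.png',cv2.resize(p[240:320,270:350],None,fx=7,fy=7,interpolation=cv2.INTER_CUBIC))
E
```

```text
t 6.875 tcp [0.464  0.0216 0.0119] F [-0.3 -0.1  0.4] w 0.292
shift cm [-0.01 -0.21  1.81] rot/10deg [-0.004  0.    -0.   ]
```

View pics/w6.png

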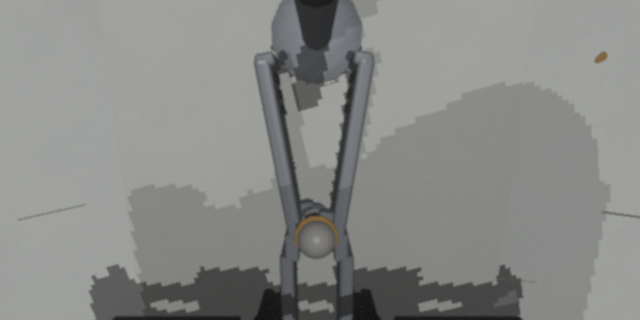

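View pics/s6.png

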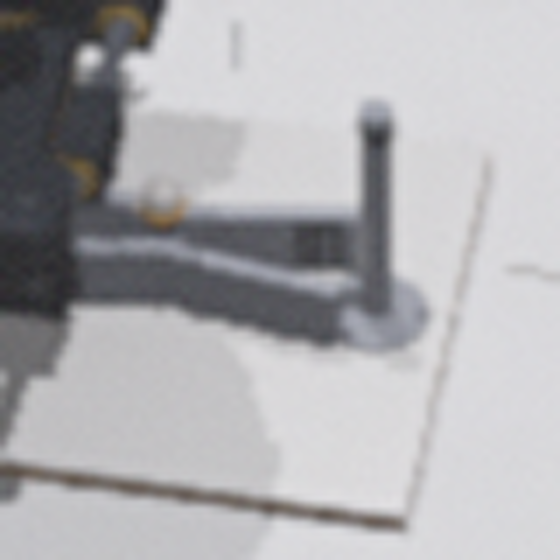

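>>> play_rows(plan=[[[0,0,-0.5,0,0,0],[0,0,-1,0,0,0],[0,0,-1.5,0,0,0],[0,0,-1.85,0,0,0],[0,0,-1.85,0,0,0]]])

```text
time_s: 7.6
tcp_pos: [0.482, 0.0171, 0.012]
ee_rot: [[0.0, -0.242, -0.97], [0.0, -0.97, 0.242], [-1.0, -0.0, -0.0]]
wrist_force: [0.1, 0.8, -0.1]
gripper_width: 0.29
```

>>> play_rows(plan=[[[0,0,0,0,0,0],[0,0,0,0,0,0]]])

```text
time_s: 7.85
tcp_pos: [0.4816, 0.0172, 0.012]
ee_rot: [[-0.0, -0.242, -0.97], [-0.0, -0.97, 0.242], [-1.0, 0.0, 0.0]]
wrist_force: [0.0, -1.1, -1.2]
gripper_width: 0.29
```

```bash
python3 - <<'E'
from h import *
want([.447,.028,.012],-14)
C=cal('wrist');p,d=r.capture('wrist');cv2.imwrite('pics/w7.png',p[:320])
p,_=r.capture('side');cv2.imwrite('pics/s7.png',cv2.resize(p[240:320,270:350],None,fx=7,fy=7,interpolation=cv2.INTER_CUBIC))
E
```

```text
t 7.85 tcp [0.4816 0.0172 0.012 ] F [ 0.  -1.1 -1.2] w 0.29
shift cm [ 0.   -0.21  3.61] rot/10deg [-0.001  0.001 -0.   ]
```

View pics/w7.png

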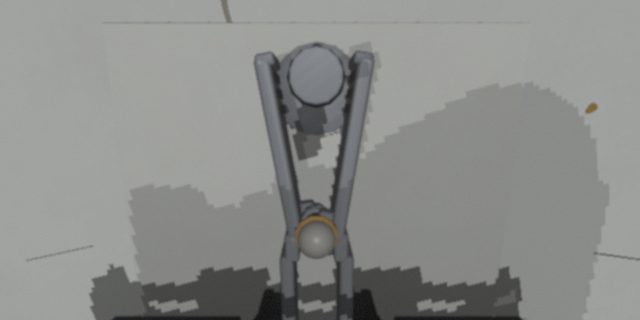

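View pics/s7.png

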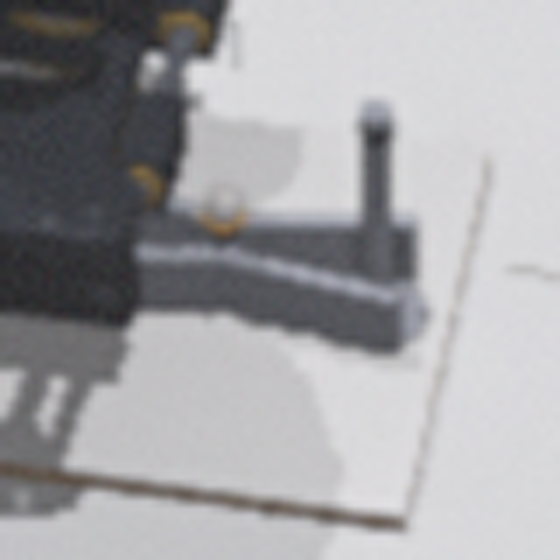

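```bash
python3 - <<'E'
from h import *
s=r.sense();R0=np.array(s['ee_rot']);T=s['tcp_pos']
for n,u,v,z in [('top',316,75,.092),('flbottom',316,135,.011),('flB',316,134,.008),('tipL',264,53,.034),('bead',316,238,.045)]:
    P=pix2z('wrist',u,v,z);print(n,P.round(4),(R0.T@(P-T)).round(4))
E
```

```text
top [ 0.5653 -0.0047  0.092 ] [-0.0799  0.001  -0.0865]
flbottom [ 0.5499 -0.0006  0.011 ] [ 0.0011  0.0008 -0.0706]
flB [ 0.5501 -0.0006  0.008 ] [ 0.0041  0.0008 -0.0707]
tipL [0.5783 0.0082 0.034 ] [-0.0219 -0.0147 -0.096 ]
bead [0.5218 0.0063 0.045 ] [-0.0329  0.0009 -0.0416]
```

>>> play_rows(plan=[[[0.1,0,0,0,0,0],[0.1,0,0,0,0,0],[0.1,0,0,0,0,0]]])

```text
time_s: 8.32
tcp_pos: [0.4817, 0.0172, 0.011]
ee_rot: [[-0.0, -0.242, -0.97], [-0.0, -0.97, 0.242], [-1.0, 0.0, 0.0]]
wrist_force: [0.2, -0.8, 0.0]
gripper_width: 0.291
```

>>> play_rows(plan=[[[0,0,0,0,0,0],[0,0,0,0,0,0],[0,0,0,0,0,0],[0,0,0,0,0,0],[0,0,0,0,0,0]]], hand=1)

```text
time_s: 8.95
tcp_pos: [0.4818, 0.0172, 0.0111]
ee_rot: [[0.0, -0.242, -0.97], [0.0, -0.97, 0.242], [-1.0, -0.0, -0.0]]
wrist_force: [0.1, -0.1, -0.0]
gripper_width: 0.771
```

>>> play_rows(plan=[[[0,0,0,0,0,0],[0,0,0,0,0,0],[0,0,0,0,0,0],[0,0,0,0,0,0]]])

```text
time_s: 9.45
tcp_pos: [0.4817, 0.0172, 0.0111]
ee_rot: [[0.0, -0.242, -0.97], [-0.0, -0.97, 0.242], [-1.0, 0.0, -0.0]]
wrist_force: [-0.0, -0.6, 0.2]
gripper_width: 0.997
```

```bash
python3 - <<'E'
from h import *
want([.447,.028,.012],-14)
C=cal('wrist');p,d=r.capture('wrist');cv2.imwrite('pics/w8.png',p[:320])
p,_=r.capture('side');cv2.imwrite('pics/s8.png',cv2.resize(p[240:320,270:350],None,fx=7,fy=7,interpolation=cv2.INTER_CUBIC))
E
```

```text
t 9.45 tcp [0.4817 0.0172 0.0111] F [-0.  -0.6  0.2] w 0.997
shift cm [-0.09 -0.21  3.63] rot/10deg [-0.001 -0.    -0.   ]
```

View pics/w8.png

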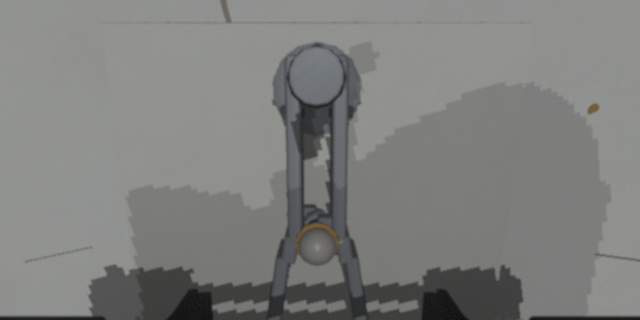

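View pics/s8.png

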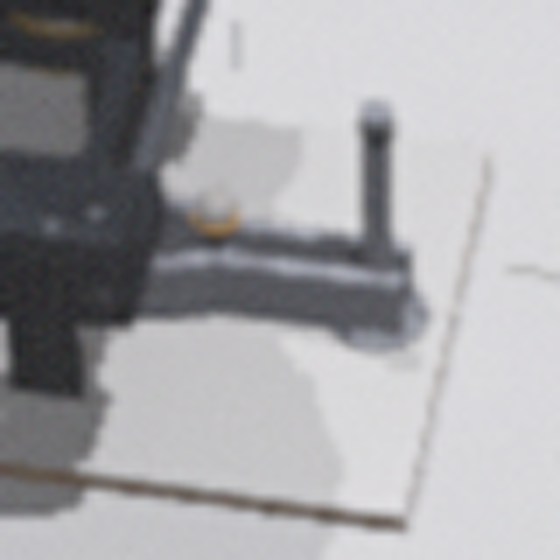

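```bash
python3 - <<'E'
from h import *
s=r.sense();R0=np.array(s['ee_rot']);T=s['tcp_pos']
for n,u,v,z in [('top',316,75,.092),('flB',316,134,.011),('bead',317,245,.044)]:
    P=pix2z('wrist',u,v,z);print(n,P.round(4),(R0.T@(P-T)).round(4))
want([.44,-.21,.2],-2)
E
```

```text
top [ 0.5653 -0.0047  0.092 ] [-0.081   0.001  -0.0864]
flB [ 0.5504 -0.0007  0.011 ] [ 0.      0.0008 -0.071 ]
bead [0.5196 0.0065 0.044 ] [-0.033   0.0012 -0.0393]
t 9.55 tcp [0.4817 0.0172 0.011 ] F [ 0.1 -0.9  0.3] w 0.997
shift cm [-18.9   23.05  -1.45] rot/10deg [-1.202  0.    -0.   ]
```

>>> play_rows(plan=[[[-1.5,0,0,0,0,0],[-4,0,0,0,0,0],[-8,0,0,0,0,0],[-13,0,0,0,0,0],[-17,0,0,0,0,0]]])

```text
time_s: 10.18
tcp_pos: [0.4819, 0.0172, 0.1831]
ee_rot: [[0.002, -0.242, -0.97], [0.0, -0.97, 0.242], [-1.0, -0.001, -0.001]]
wrist_force: [-0.3, 0.6, -1.2]
gripper_width: 0.999
```

```bash
python3 - <<'E'
from h import *
want([.43,-.21,.2],-2)
E
```

```text
t 10.175 tcp [0.4819 0.0172 0.1831] F [-0.3  0.6 -1.2] w 0.999
shift cm [-1.71 23.3  -0.47] rot/10deg [-1.201 -0.009  0.004]
```

>>> play_rows(plan=[[[-0.5,5,0,-0.3,0,0],[-1,10.5,-0.2,-0.6,0,0],[-1.5,16,-0.3,-0.9,0,0],[-1.7,21,-0.5,-1.1,0,0],[-1.7,23.3,-0.5,-1.2,0,0]]])

```text
time_s: 10.8
tcp_pos: [0.4293, -0.2121, 0.1982]
ee_rot: [[0.0, -0.037, -0.999], [-0.0, -0.999, 0.037], [-1.0, 0.0, -0.0]]
wrist_force: [0.5, -0.6, -0.6]
gripper_width: 0.999
```

>>> play_rows(plan=[[[0,0,0,0,0,0],[0,0,0,0,0,0],[0,0,0,0,0,0]]])

```text
time_s: 11.18
tcp_pos: [0.4304, -0.2092, 0.198]
ee_rot: [[0.0, -0.034, -0.999], [0.0, -0.999, 0.034], [-1.0, -0.0, -0.0]]
wrist_force: [0.7, 0.5, -0.6]
gripper_width: 0.999
```

```bash
python3 - <<'E'
from h import *
import pickle
want([.43,-.21,.2],-2)
C=cal('wrist');p,d=r.capture('wrist');pickle.dump((C,d),open('w9.pkl','wb'));cv2.imwrite('pics/w9.png',p)
p,_=r.capture('side');cv2.imwrite('pics/s9.png',cv2.resize(p[240:320,270:350],None,fx=7,fy=7,interpolation=cv2.INTER_CUBIC))
E
```

```text
t 11.175 tcp [ 0.4304 -0.2092  0.198 ] F [ 0.7  0.5 -0.6] w 0.999
shift cm [-0.2   0.08  0.04] rot/10deg [ 0.007 -0.     0.001]
```

View pics/w9.png

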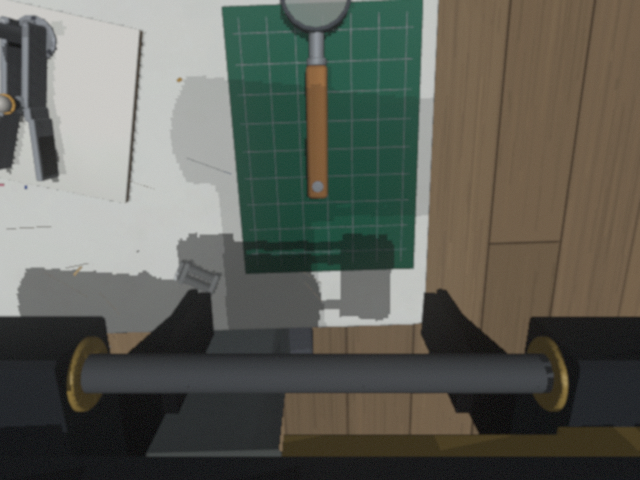

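View pics/s9.png

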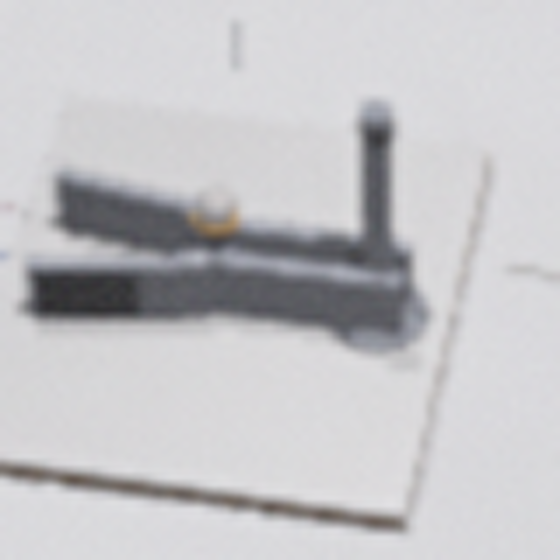

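```bash
python3 - <<'E'
from h import *
import pickle
C,d=pickle.load(open('w9.pkl','rb'))
a=pix2z('wrist',317.7,198,.02,C);b=pix2z('wrist',316.8,66,.02,C);e=pix2z('wrist',315,3,.02,C);print(a,b,e)
v=b-a;print(np.hypot(*v[:2]),yaw:=np.degrees(np.arctan2(v[1],v[0])))
u=v/np.linalg.norm(v);g=a+u*(.058+.013);g[2]=.0045;print(g, 'lens',a+u*.148)
want(g,yaw)
E
```

```text
[ 0.43971705 -0.21076482  0.02      ] [ 0.53785766 -0.21327887  0.02      ] [ 0.57905111 -0.21337136  0.02      ]
0.09817281116838861 -1.4674155301745193
[ 0.51069376 -0.21258302  0.0045    ] lens [ 0.58766851 -0.21455487  0.02      ]
t 11.275 tcp [ 0.4304 -0.2093  0.1981] F [-0.6  0.2 -0.5] w 0.996
shift cm [19.36  0.06 -8.03] rot/10deg [-0.047 -0.     0.   ]
```

>>> play_rows(plan=[[[2,0,-4,-0.05,0,0],[6,0.05,-8,-0.05,0,0],[11,0.05,-8,-0.05,0,0],[15,0.05,-8,-0.05,0,0],[17,0.05,-8,-0.05,0,0]]])

```text
time_s: 11.9
tcp_pos: [0.5089, -0.2125, 0.0254]
ee_rot: [[-0.004, -0.026, -1.0], [0.001, -1.0, 0.026], [-1.0, -0.001, 0.004]]
wrist_force: [0.8, 0.7, 1.2]
gripper_width: 1.004
```

>>> play_rows(plan=[[[1,0,0,0,0,0],[2,0,0,0,0,0],[2.35,0,0,0,0,0],[2.35,0,0,0,0,0]]])

```text
time_s: 12.4
tcp_pos: [0.5104, -0.2134, 0.005]
ee_rot: [[0.001, -0.026, -1.0], [-0.0, -1.0, 0.026], [-1.0, 0.0, -0.001]]
wrist_force: [-0.5, -0.2, 0.3]
gripper_width: 0.997
```

```bash
python3 - <<'E'
from h import *
want([.5107,-.2126,.0045],-1.5)
p,d=r.capture('wrist');cv2.imwrite('pics/w10.png',p)
E
```

```text
t 12.4 tcp [ 0.5104 -0.2134  0.005 ] F [-0.5 -0.2  0.3] w 0.997
shift cm [ 0.05 -0.08 -0.03] rot/10deg [-0.001 -0.005 -0.001]
```

View pics/w10.png

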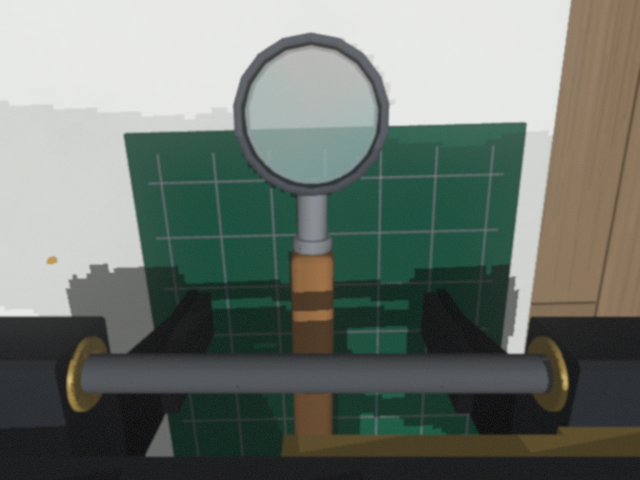

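>>> play_rows(plan=[[[0.05,-0.1,0,0,0,0],[0.05,-0.1,0,0,0,0],[0.05,-0.1,0,0,0,0],[0.05,-0.1,0,0,0,0],[0.05,-0.1,0,0,0,0]]], hand=0)

```text
time_s: 13.08
tcp_pos: [0.5101, -0.2124, 0.004]
ee_rot: [[-0.0, -0.026, -1.0], [-0.0, -1.0, 0.026], [-1.0, 0.0, 0.0]]
wrist_force: [0.1, 0.1, 0.2]
gripper_width: 0.513
```

>>> play_rows(plan=[[[0,0,0,0,0,0],[0,0,0,0,0,0],[0,0,0,0,0,0],[0,0,0,0,0,0],[0,0,0,0,0,0]]])

```text
time_s: 13.7
tcp_pos: [0.5101, -0.2124, 0.004]
ee_rot: [[-0.0, -0.026, -1.0], [-0.0, -1.0, 0.026], [-1.0, 0.0, 0.0]]
wrist_force: [0.3, 0.4, 0.3]
gripper_width: 0.184
```

>>> play_rows(plan=[[[-1,0,0,0,0,0],[-3.5,0,0,0,0,0],[-7,0,0,0,0,0],[-11,0,0,0,0,0],[-12,0,0,0,0,0]]])

```text
time_s: 14.32
tcp_pos: [0.5118, -0.2127, 0.1275]
ee_rot: [[0.006, -0.026, -1.0], [-0.001, -1.0, 0.026], [-1.0, 0.001, -0.006]]
wrist_force: [-0.2, 0.2, -1.4]
gripper_width: 0.182
```

```bash
python3 - <<'E'
from h import *
import pickle
want([.5107,-.2126,.0045],-1.5)
C=cal('wrist');p,d=r.capture('wrist');cv2.imwrite('pics/w11.png',p);pickle.dump((C,d,r.sense()),open('w11.pkl','wb'))
p,_=r.capture('side');cv2.imwrite('pics/s11.png',cv2.resize(p[240:400,230:390],None,fx=3.5,fy=3.5,interpolation=cv2.INTER_CUBIC))
E
```

```text
t 14.325 tcp [ 0.5118 -0.2127  0.1275] F [-0.2  0.2 -1.4] w 0.182
shift cm [12.3  -0.02  0.19] rot/10deg [ 0.001 -0.037 -0.006]
```

View pics/w11.png

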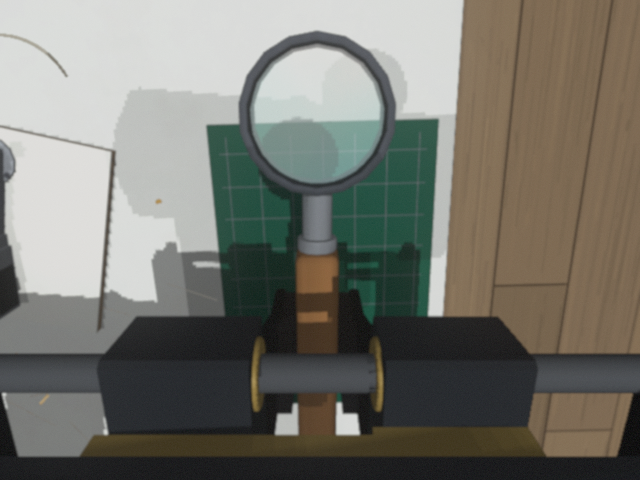

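View pics/s11.png

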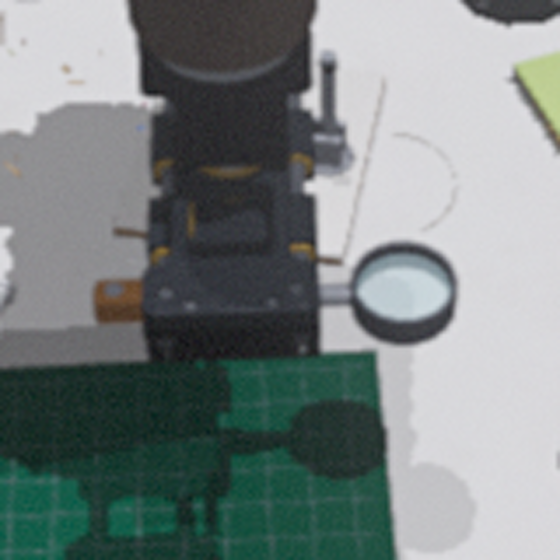

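```bash
python3 - <<'E'
from h import *
import pickle
C,d,s=pickle.load(open('w11.pkl','rb'))
R0=np.array(s['ee_rot']);T=s['tcp_pos']
P=pix2z('wrist',317.5,113.5,T[2]+.016,C);L=R0.T@(P-T);print('lens',P,L)
print('bead side',pix2z('side',300.7,269.7,.044))
for b in ([.5196,.0065],):
    # yaw -1.5
    a=np.radians(-1.5);fw=np.array([np.cos(a),np.sin(a)]);yv=np.array([np.sin(a),-np.cos(a)])
    t=np.array(b)-fw*(-L[2])-yv*L[1];print(t)
    want([*t,.1275],-1.5)
E
```

```text
lens [ 0.58997698 -0.21570092  0.14327948] [-0.01556011  0.00102463 -0.07863374]
bead side [0.52123511 0.00942216 0.044     ]
[0.44102002 0.00958267]
t 14.425 tcp [ 0.5106 -0.2124  0.1254] F [-0.7 -0.9 -0.2] w 0.178
shift cm [ -0.23 -22.     7.54] rot/10deg [-0.002 -0.017 -0.   ]
```

>>> play_rows(plan=[[[-0.2,-3,2,0,0,0],[-0.2,-8,4,0,0,0],[-0.2,-13,6,0,0,0],[-0.2,-18,7.5,0,0,0],[-0.2,-21,7.5,0,0,0]]])

```text
time_s: 15.05
tcp_pos: [0.4383, 0.0008, 0.1248]
ee_rot: [[-0.003, -0.025, -1.0], [-0.001, -1.0, 0.025], [-1.0, 0.001, 0.003]]
wrist_force: [0.2, 0.1, -0.3]
gripper_width: 0.181
```

>>> play_rows(plan=[[[0,-0.5,0,0,0,0],[0,-1,0,0,0,0],[0,-1,0,0,0,0],[0,-1,0,0,0,0]]])

```text
time_s: 15.55
tcp_pos: [0.4408, 0.0088, 0.1258]
ee_rot: [[-0.001, -0.028, -1.0], [-0.0, -1.0, 0.028], [-1.0, 0.0, 0.001]]
wrist_force: [0.4, -0.2, -0.5]
gripper_width: 0.178
```

```bash
python3 - <<'E'
from h import *
want([.441,.0096,.078],-1.5)
p,d=r.capture('wrist');cv2.imwrite('pics/w12.png',p)
E
```

```text
t 15.55 tcp [0.4408 0.0088 0.1258] F [ 0.4 -0.2 -0.5] w 0.178
shift cm [ 4.78 -0.08 -0.02] rot/10deg [-0.009  0.004 -0.001]
```

View pics/w12.png

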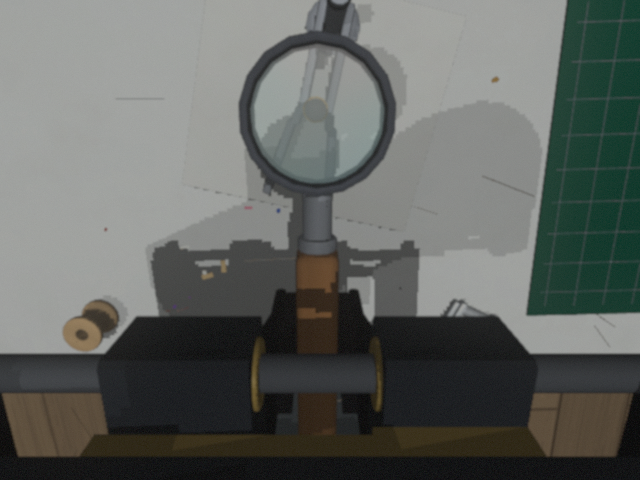

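>>> play_rows(plan=[[[1,-0.05,0,0,0,0],[2.2,-0.05,0,0,0,0],[3.4,-0.05,0,0,0,0],[4.4,-0.05,0,0,0,0],[4.8,-0.05,0,0,0,0]]])

```text
time_s: 16.23
tcp_pos: [0.4405, 0.0099, 0.0771]
ee_rot: [[-0.002, -0.026, -1.0], [-0.001, -1.0, 0.026], [-1.0, 0.001, 0.002]]
wrist_force: [-0.4, 0.7, -0.8]
gripper_width: 0.181
```

>>> play_rows(plan=[[[0,0,0,0,0,0],[0,0,0,0,0,0],[0,0,0,0,0,0]]])

```text
time_s: 16.6
tcp_pos: [0.4412, 0.0101, 0.0784]
ee_rot: [[0.001, -0.026, -1.0], [0.0, -1.0, 0.026], [-1.0, -0.0, -0.001]]
wrist_force: [0.1, 0.4, -0.1]
gripper_width: 0.179
```

```bash
python3 - <<'E'
from h import *
import pickle
want([.441,.0096,.078],-1.5)
C=cal('wrist');p,d=r.capture('wrist');cv2.imwrite('pics/w13.png',p);pickle.dump((C,d,r.sense()),open('w13.pkl','wb'))
p,_=r.capture('side');cv2.imwrite('pics/s13.png',cv2.resize(p[220:320,240:350],None,fx=6,fy=6,interpolation=cv2.INTER_CUBIC))
p,_=r.capture('scene');cv2.imwrite('pics/c13.png',cv2.resize(p[200:300,270:370],None,fx=6,fy=6,interpolation=cv2.INTER_CUBIC))
E
```

```text
t 16.6 tcp [0.4412 0.0101 0.0784] F [ 0.1  0.4 -0.1] w 0.179
shift cm [0.04 0.05 0.02] rot/10deg [-0.001 -0.005  0.002]
```

View pics/w13.png

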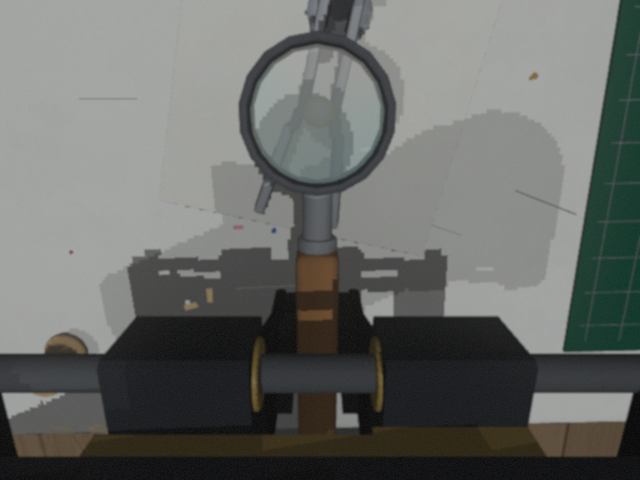

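View pics/s13.png

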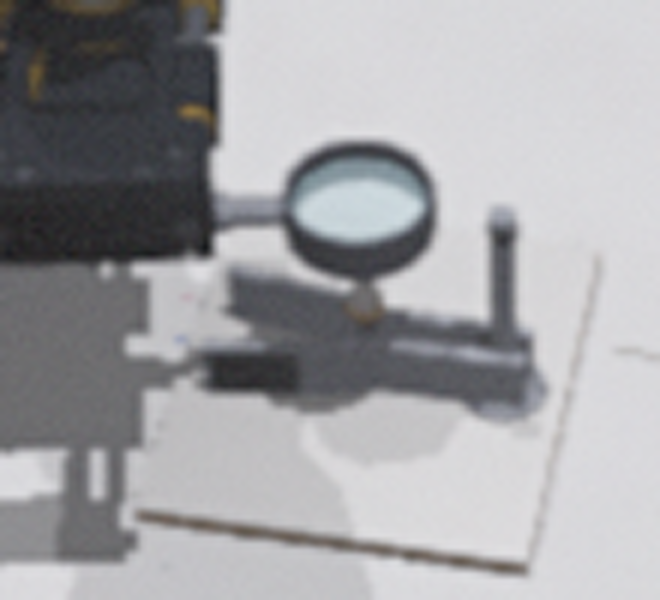

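View pics/c13.png

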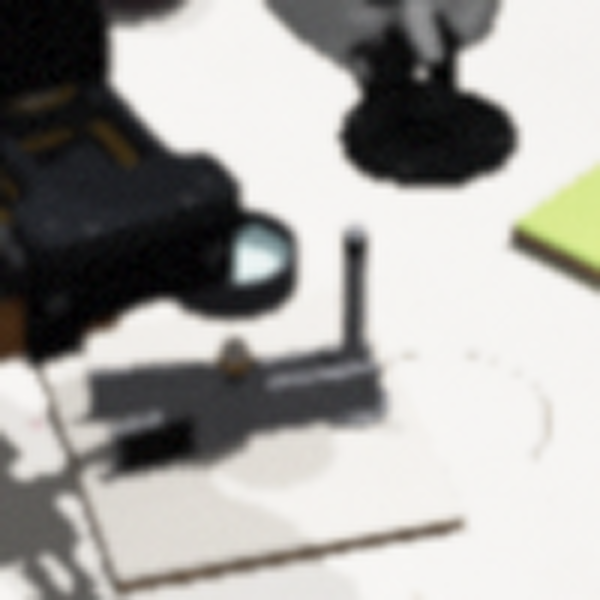

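```bash
python3 - <<'E'
from h import *
import pickle
C,d,s=pickle.load(open('w13.pkl','rb'))
z=s['tcp_pos'][2]
print('wrist lens',pix2z('wrist',317.5,113.5,z+.016,C),'bead',pix2z('wrist',318,110,.044,C),'bead@.048',pix2z('wrist',318,110,.048,C))
# rim depth
for u,v in [(317,37),(244,113),(390,113),(317,188)]:print(u,v,pixd('wrist',u,v,d[v,u],C).round(4))
print('handle',pixd('wrist',317,275,d[275,317],C))
print('side lens',pix2z('side',300,252.5,.094),'bead',pix2z('side',300.8,270,.044))
print('marks: post top side',pix2z('side',323.6,255.,.092))
E
```

```text
wrist lens [0.51949907 0.00709188 0.09437258] bead [0.51992515 0.0068873  0.044     ] bead@.048 [0.51997714 0.00688857 0.048     ]
317 37 [0.5422 0.0067 0.0935]
244 113 [0.5202 0.031  0.0936]
390 113 [ 0.5191 -0.0164  0.094 ]
317 188 [0.495  0.0079 0.0938]
handle [0.4633973  0.00867567 0.09465449]
side lens [0.52116699 0.00786331 0.094     ] bead [0.52141011 0.00854798 0.044     ]
marks: post top side [ 5.67585419e-01 -1.30340433e-04  9.20000000e-02]
```

>>> play_rows(plan=[[[0,0,0,0,0,0],[0,0,0,0,0,0],[0,0,0,0,0,0],[0,0,0,0,0,0]]])

```text
time_s: 17.25
tcp_pos: [0.441, 0.01, 0.078]
ee_rot: [[-0.0, -0.026, -1.0], [-0.0, -1.0, 0.026], [-1.0, 0.0, 0.0]]
wrist_force: [0.2, 0.2, -0.3]
gripper_width: 0.184
```

```bash
python3 - <<'E'
from h import *
want([.441,.0096,.078],-1.5);print(np.abs(r.sense()['joint_velocities']).max())
print(r.finish_job())
E
```

```text
t 17.25 tcp [0.441 0.01  0.078] F [ 0.2  0.2 -0.3] w 0.184
shift cm [ 0.    0.04 -0.01] rot/10deg [-0.001  0.    -0.   ]
0.12211532836775085
the job is handed in; nothing more can be done
None
```

The clamp is clipped onto the post and lies flat on the board. The loupe is held level over the bead, and I handed the job in at about 17 s of the 61 s allowed. No verdict is given, so these are my own last checks:

- **Clamp:** after release, the wrist and side pictures showed the jaws closed round the post and the clamp flat on the tile. I could not measure its grip force or jaw angle directly.
- **Lens over bead:** the wrist and side cameras each put the lens within about 1 mm of the bead horizontally. Their absolute positions differ by up to about 2 mm here, and by up to 5 mm on the post top. Both lens and bead were measured in the same picture each time, so this should cancel.
- **Lens height:** about 85 mm from the rim's depth reading, which matches the ring. The four rim points were within 0.5 mm of each other, so it is level.
- **Steadiness and clearance:** the arm was essentially still, with wrist force about 0.4 N, which is within the sensor noise. The rim should clear the post by about 14 mm.
- **Bystanders:** the arm never went near the eraser, fish, spool or clasp, but I did not re-measure their positions at the end.

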